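# Lower the practice-skin board past its ratchet

### The arm

A 7-joint arm with a two-finger parallel gripper is mounted at the origin on the work surface. World frame = base frame: x ahead of the robot, y to its left, z up, the work surface at z = 0. Lengths are in mm, angles in rad, forces in N, time in s.
With the tool pointing down it reaches from about 350 to 900 mm from the base axis. Payload 19.9 kg.
Tool frame: the origin (TCP) lies at the very end of the fingers, on their centre line; the grasp point (between the pads) lies 19 mm behind it; z points along the fingers, y is the line along which they close (so a half turn about z gives the same grasp; the last joint's range is limited). The gripper opens to 85 mm and grips with 20 to 120 N. Pads are 22 mm wide; open, the fingers measure 114 mm over their backs; the gripper's body (76 mm by 85 mm) begins 54 mm behind the grasp point. The pads swing forward as they close: fully open they stand 13 mm farther back than shut.
Start: joints at [1.288, 0.417, -0.01, 1.614, 0.005, 1.111, -0.053], TCP at [149.046, -606.949, 231.26] pointing down, gripper open.
Joint ranges: [-2.81, 2.81], [-0.39, 2.02], [-1.27, 1.25], [0.06, 2.57], [-1.19, 4.33], [0.19, 2], [-2.82, 2.82]. Speed limits (rad/s): [1.89, 1.89, 2.39, 2.39, 3.01, 3.01, 3.01].

### API

Orientations are given as a unit quaternion [w, x, y, z].
In Python, from cell import ctrl gives the robot as it stands.
- The arm moves only by the shell command python3 shift.py 'ROWS' [FORCE]. ROWS is a JSON list of rows, 1 to 5 of them, each of 7 numbers: the opening from 0.0 (shut) to 1.0 (fully open), then dx, dy, dz in mm, then a rotation vector rx, ry, rz in rad; each row is the pose to reach, as a shift and turn from the pose commanded when the command began, along the tool's axes at that moment; what a row does not reach only later rows make up. A row lasts 1/12 s, in which the tool goes at most 41.7 mm and 0.125 rad, less where a joint would pass 70% of its speed; a pose out of reach is approached as far as the arm can. The fingers move at their own pace and stop on an object; FORCE is the grip in N (left out, the last holds). Time passes only in rows, so rows that do not move let the fingers close. It prints the time, the measured TCP pose, the force, the opening and the grip force at its end.
- ctrl.read_state(): the state, without advancing time (a new reading comes with each control period).
- ctrl.read_camera(name): name is "scene" or "side" or "wrist"; returns the picture (384x512x3 uint8, red, green, blue); there is no depth.
- ctrl.camera_info(name): a dict with "camera_matrix" (3x3 intrinsics, pixels), "distortion" ([k1, k2, p1, p2, k3] as OpenCV has them; the pictures are not rectified), "R" (3x3) and "t" (3): a world point X has camera coordinates R X + t. Camera axes: x right, y down, z forward; pixel columns grow to the right and rows downward; lengths in mm; the calibration is good to about 2 mm. A picture is of the moment at which its call begins: read the wrist's pose just before it. camera_info takes no time and is no camera call; for the wrist camera it gives the pose at the moment of the call.
- ctrl.finish_job(): hands the job in; it is judged then, once.
The state is a dict: "time": time; "joint_pos": joint angles; "qvel": joint speeds; "effort": joint torques, N m; "ee_pos": TCP position; "tool_rot": TCP orientation; "force": force on the tool from outside, world axes, zero at the start; "wrist_torque": the same for the moment, N m; "gripper_width": opening from 0.0 (shut) to 1.0 (fully open); "grasp_force": force on a finger pad.
Only numpy, scipy, OpenCV 4.12 (cv2) and the standard library are available. Lean on these libraries where they do the work, as an engineer would, in place of code of your own. Each camera call takes 0.05 s, during which the arm holds its last target. There are 200 camera calls.

### The job

Lay the tilted practice-skin board flat for the next pupil: press down the ribbed red pawl tab at its side until the pawl snaps out of the ratchet teeth and stays there, then push the board down by its pink edge strip until it lies fully down on its stand, and move clear. Only press and push: do not lift the board or force it against the teeth, leave the pawl snapped out, and leave the things standing around it where they are.

Things in the scene. Friction and masses are not known exactly. Their poses are not given: they have to be found in the camera images.
- stand: White base plate of the stand, 240 x 120 x 14 mm, fixed. Origin: centre of its underside on the table; x runs from the hinge to the board's free edge, z up. The hinge axis is parallel to y at x = -100, z = 60 mm. A dark quadrant plate with steel teeth stands at y = -86 mm beside the board, within 110 mm of the hinge axis and 145 mm high. The board comes to lie on a rubber bar.
- board (a joint): Angle (rad) of the hinged board: 0 = flat on its stop, 0.53 to 0.62 at the start. White panel 203 mm long from the hinge, 104 wide, 12 thick, beige skin on top, pink strip at its raised free edge. Stiff hinge: it stays where it is left and, with the pawl out, moves under 4 to 8 N downward on the strip. With the pawl in it sinks up to 0.11 rad, then stops dead on a tooth.
- board_edge (a point): Middle of the top of the pink strip (30 mm x 104 mm), 186 mm from the hinge axis along the board and 12 mm above the board's mid-plane, which holds the hinge axis. At board angle a, in the stand's frame: x = -100 + 186 cos a - 12 sin a, y = 0, z = 60 + 186 sin a + 12 cos a mm; 72 mm above the table when flat. Its x points along the board to the free edge, z out of the top.
- board_hinge (a point): Point on the board's hinge axis, mid-width, 60 mm above the table; in the stand's frame (-100, 0, 60) mm.
- pawl (a joint): Angle (rad) of the red pawl, a sprung over-centre lever on the board's side: 0 to 0.2 with its pin in the ratchet teeth (the start), 0.52 fully snapped out. Pressing the tab down increases it; past 0.28 (tab pressed about 20 mm) it snaps over by itself to 0.52 and stays there, clear of the teeth.
- pawl_tab (a point): Middle of the top of the pawl's ribbed red tab, 32 mm along the board x 40 mm across x 6 mm thick, at the stand's -y side: 100 mm from the board's middle line (48 mm out from the board's long edge) and 182 mm from the hinge along the board, riding on it. Pressing it straight down takes about 3 to 6 N; pressed harder once the pawl is out, it takes the board down with it.
- pigment_bottle: Bystander: small white bottle with red cap, 36 mm across, 95 mm tall. Origin: centre of its underside.
- solution_bottle: Bystander: clear bottle with black label and cap, 60 mm across, 185 mm tall. Origin: centre of its underside.
- cap_tray: Bystander: pink tray of ink caps, 100 x 65 x 22 mm. Origin: centre of its underside.
- marker_pen: Bystander: white and magenta marker lying down, 140 x 13 x 13 mm, long along its x. Origin: its underside.
- tattoo_pen: Bystander: violet tattoo pen on a black cradle, 130 x 45 x 40 mm. Origin: centre of its underside.
- wipes_pack: Bystander: white pack of wipes, 120 x 200 x 50 mm. Origin: centre of its underside.
- spare_skin: Bystander: beige practice skin lying flat, 110 x 140 x 6 mm. Origin: centre of its underside.

How it is judged:
By the outcome, as a careful person would: the job done as asked, in the order asked, and still so for the second after the job is handed in, with the robot touching nothing.
It also fails if it takes over 42 s, if anything falls off the work surface, if the arm or the gripper's body presses on something with over 40 N, if the wrist force passes 120 N, or if a joint passes its speed limit or range.

## Working session

There is one attempt and no reset: what is moved stays moved. The work goes in short steps, Python scripts to look and compute and a shell command to move; the robot and the scene stay as the last step left them, time stands still between calls to the robot, and variables do not carry over. Pictures are saved under pics/ and viewed, at most 10 in all, crops included, and the job is handed in when it is done.

```bash
ls; mkdir -p pics; python3 - <<'E'
from cell import ctrl
import cv2,numpy as np
s=ctrl.read_state();print({k:np.round(v,3).tolist() for k,v in s.items()})
for n in("scene","side"):
    im=ctrl.read_camera(n);cv2.imwrite(f"pics/{n}0.png",im[:,:,::-1]);i=ctrl.camera_info(n)
    print(n,{k:np.round(v,3).tolist() for k,v in i.items()})
E
```

```text
cell.py
pics
shift.py
{'time': 0.0, 'joint_pos': [1.289, 0.418, -0.01, 1.614, 0.005, 1.111, -0.053], 'qvel': [0.0, -0.001, 0.001, -0.001, 0.0, 0.002, 0.001], 'effort': [-0.002, -86.443, 0.677, -43.488, 0.019, 0.008, 0.0], 'ee_pos': [148.956, -606.649, 230.663], 'tool_rot': [-0.001, 0.993, 0.12, -0.0], 'force': [0.134, -0.195, -0.812], 'wrist_torque': [0.012, 0.064, 0.025], 'grasp_force': 0.0, 'gripper_width': 1.001}
scene {'camera_matrix': [[381.061, 0.0, 258.714], [0.0, 381.061, 190.117], [0.0, 0.0, 1.0]], 'distortion': [-0.081, 0.0, 0.0, 0.0, 0.0], 'R': [[0.851, 0.526, 0.008], [0.366, -0.58, -0.728], [-0.378, 0.622, -0.686]], 't': [-460.872, -139.331, 1445.745]}
side {'camera_matrix': [[373.08, 0.0, 252.9], [0.0, 373.08, 186.116], [0.0, 0.0, 1.0]], 'distortion': [-0.037, 0.0, 0.0, 0.0, 0.0], 'R': [[-0.984, -0.176, -0.025], [-0.072, 0.526, -0.847], [0.162, -0.832, -0.531]], 't': [538.764, 108.486, 1269.626]}
```

View pics/scene0.png

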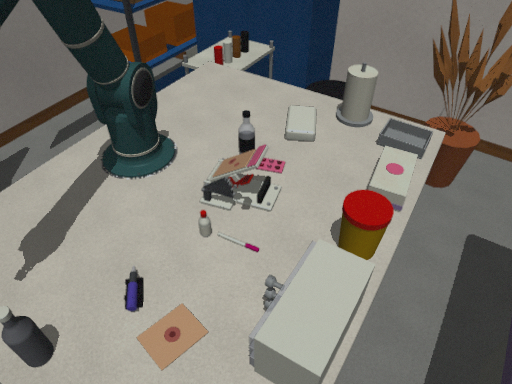

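View pics/side0.png

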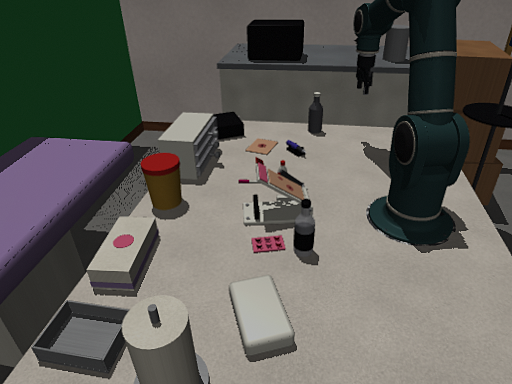

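The scene view shows the stand at about (240,190), with its pink strip near (262,157) and red tab near (240,180). In the side view, the board is at about (280,190), with the strip at (262,170). I'll enlarge both.

```bash
python3 - <<'E'
import cv2,numpy as np
a=cv2.imread("pics/scene0.png")[135:255,190:290];b=cv2.imread("pics/side0.png")[145:265,230:330]
a,b=[cv2.resize(x,(400,480),interpolation=cv2.INTER_CUBIC) for x in(a,b)]
cv2.imwrite("pics/crop.png",np.hstack([a,b]))
E
```

```text
(no output)
```

View pics/crop.png

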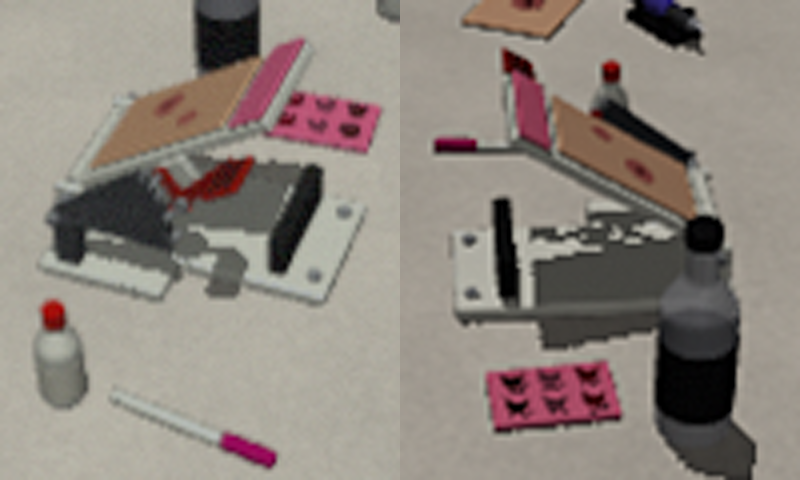

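The enlarged crop shows the stand's plate corners (left half: 367,203 / 323,296 / 42,258), the pink strip around (270,85) and the red tab around (225,180). In the right half the strip is at about (530,110) and the tab at (517,63).

```bash
cat > h.py <<'E'
import cv2,numpy as np
from cell import ctrl
def ray(n,p,i=None):
    i=i or ctrl.camera_info(n);K,D,R,t=[np.array(i[k],float) for k in("camera_matrix","distortion","R","t")]
    u=cv2.undistortPoints(np.array([[p]],float),K,D)[0,0];return -R.T@t,R.T@np.array([*u,1])
def plane(n,p,z):
    o,d=ray(n,p);return o+d*(z-o[2])/d[2]
def tri(p,q):
    (o,d),(c,e)=ray("scene",p),ray("side",q)
    s=np.linalg.lstsq(np.c_[d,-e],c-o,rcond=None)[0];a,b=o+d*s[0],c+e*s[1];return (a+b)/2,np.linalg.norm(a-b)
def proj(n,X):
    i=ctrl.camera_info(n);R=np.array(i["R"],float)
    return cv2.projectPoints(np.array(X,float).reshape(-1,1,3),cv2.Rodrigues(R)[0],np.array(i["t"],float),np.array(i["camera_matrix"],float),np.array(i["distortion"],float))[0][:,0]
E
python3 - <<'E'
from h import *
np.set_printoptions(precision=1,suppress=True)
sc=lambda u,v:(190+u/4-.4,135+v/4-.4); si=lambda u,v:(230+(u-400)/4-.4,145+v/4-.4)
for nm,p in dict(A=(367,203),B=(322,295),C=(42,262)).items(): print("sc",nm,plane("scene",sc(*p),14))
for nm,p in dict(A=(457,313),B=(450,232)).items(): print("si",nm,plane("side",si(*p),14))
for n,box in(("scene",(190,290,135,180)),("side",(250,275,145,185))):
    im=cv2.imread(f"pics/{n}0.png");h=cv2.cvtColor(im,cv2.COLOR_BGR2HSV)
    for nm,m in(("pink",cv2.inRange(h,(160,80,60),(175,255,255))),("red",cv2.inRange(h,(0,150,50),(6,255,255))|cv2.inRange(h,(176,150,50),(180,255,255)))):
        k,l,st,ce=cv2.connectedComponentsWithStats(m)
        for j in range(1,k):
            if st[j,4]>8 and 180<ce[j,0]<300 and 130<ce[j,1]<260: print(n,nm,st[j],ce[j])
E
```

```text
sc A [557.3 121.7  14. ]
sc B [580.1   7.2  14. ]
sc C [366.9 -82.7  14. ]
si A [555.3 126.2  14. ]
si B [585.   10.1  14. ]
scene pink [247 145  19  22 145] [256.1 155.5]
scene pink [257 158  28  15 261] [271.4 165. ]
scene pink [245 243  14   9  65] [251.6 247. ]
scene red [230 174  23  11 107] [243.1 179.8]
scene red [201 210   5   7  31] [203.  213.4]
side pink [258 162  10  20 124] [262.2 171.9]
side pink [239 179  10   3  21] [243.7 180. ]
side pink [252 235  33  17 408] [267.7 243.4]
side red [256 158   2   5   9] [256.4 160.2]
side red [281 161   4   4  15] [282.6 162.5]
```

```bash
cat >> h.py <<'E'
def stand(p,X):
    c,s=np.cos(p[2]),np.sin(p[2]);return np.array(X,float)@np.array([[c,s,0],[-s,c,0],[0,0,1]])+[p[0],p[1],0]
def onboard(a,r,y,h): # r along the board, y across, h above mid-plane
    return [-100+r*np.cos(a)-h*np.sin(a),y,60+r*np.sin(a)+h*np.cos(a)]
E
python3 - <<'E'
from h import *
from scipy.optimize import least_squares
np.set_printoptions(precision=2,suppress=True)
sc=lambda u,v:(190+u/4-.4,135+v/4-.4); si=lambda u,v:(230+(u-400)/4-.4,145+v/4-.4)
print(tri((256.1,155.5),(262.2,171.9)))
obs=dict(scene=[sc(367,203),sc(322,295),(256.1,155.5)],side=[si(457,313),si(450,232),(262.2,171.9)])
X=lambda p:stand(p,[[120,60,14],[120,-60,14],onboard(p[3],186,0,12)])
f=lambda p:np.r_[tuple((proj(n,X(p))-o).ravel() for n,o in obs.items())]
r=least_squares(f,[450,40,.25,.57],x_scale=[10,10,.1,.1],loss="soft_l1");p=r.x;print(p,f(p))
W=stand(p,[onboard(p[3],186,0,12),onboard(p[3],182,-100,0),[-100,0,60],[-10,-86,0]]);print(W)
print(proj("scene",W),proj("side",W))
for a in(.5,.55,.6): print(a,stand(p,[onboard(a,182,-100,0)]))
E
```

```text
(array([502.85,  46.79, 169.51]), np.float64(2.021866686489458))
[452.86  37.16   0.23   0.56] [-0.18 -0.42  0.8   0.55  0.52 -0.3   0.04 -0.55  0.61 -0.53  0.36  0.22]
[[502.3   48.89 169.53]
 [528.33 -47.71 157.25]
 [355.56  14.07  60.  ]
 [462.99 -48.83   0.  ]]
[[256.62 155.2 ]
 [246.63 178.85]
 [213.94 171.94]
 [230.27 208.03]] [[262.56 172.12]
 [259.52 161.06]
 [306.58 197.53]
 [277.6  199.38]]
0.5 [[534.05 -46.36 147.26]]
0.55 [[529.62 -47.41 155.13]]
0.6 [[524.8  -48.55 162.76]]
```

```bash
cat >> h.py <<'E'
from scipy.spatial.transform import Rotation
P=[452.86,37.16,.23,.56]
def go(*X):
    s=ctrl.read_state();w,x,y,z=s["tool_rot"];R=Rotation.from_quat([x,y,z,w]).as_matrix()
    for x in X: print("goal",np.round(x,1),"tool shift",np.round(R.T@(np.array(x)-s["ee_pos"]),1))
    print(np.round(s["ee_pos"],1),np.round(s["tool_rot"],3),s["time"])
E
python3 - <<'E'
from h import *
print("bottle",plane("side",(303.6,249),0),plane("scene",(246.8,159),0))
print("tray",plane("side",(267.7,243.4),22))
go([528,-48,205])
E
```

```text
bottle [ 3.50544791e+02  2.11272750e+02 -1.13686838e-13] [369.59735145 193.72640396   0.        ]
tray [460.25309442 226.67521684  22.        ]
goal [528 -48 205] tool shift [ 501.3 -452.1   26.2]
[ 149.  -606.7  230.7] [-0.001  0.993  0.12  -0.   ] 0.1
```

```bash
A='[[0,30,-27,0,0,0,0],[0,60,-54,0,0,0,0],[0,90,-81,0,0,0,0],[0,120,-108,0,0,0,0],[0,150,-135,0,0,0,0]]' ; python3 shift.py '[[0,30,-27,0,0,0,0],[0,60,-54,0,0,0,0],[0,90,-81,0,0,0,0],[0,120,-108,0,0,0,0],[0,150,-135,0,0,0,0]]' 30
python3 shift.py '[[0,30,-27,0,0,0,0],[0,60,-54,0,0,0,0],[0,90,-81,0,0,0,0],[0,120,-108,0,0,0,0],[0,150,-135,0,0,0,0]]'
python3 shift.py '[[0,30,-27,0,0,0,0],[0,60,-54,0,0,0,0],[0,90,-81,0,0,0,0],[0,120,-108,0,0,0,0],[0,150,-135,0,0,0,0]]'
python3 - <<'E'
from h import *
go([528,-48,205])
E
```

```text
time: 0.52
ee_pos: [263.1, -438.2, 231.0]
tool_rot: [-0.0, 0.993, 0.12, -0.0]
force: [2.0, -0.9, 0.4]
gripper_width: 0.301
grasp_force: 0.0
time: 0.93
ee_pos: [376.5, -271.3, 231.3]
tool_rot: [0.0, 0.993, 0.12, -0.0]
force: [0.7, -1.2, 0.5]
gripper_width: 0.0
grasp_force: 0.0
time: 1.35
ee_pos: [490.1, -104.5, 231.3]
tool_rot: [0.0, 0.993, 0.12, -0.0]
force: [0.9, -1.2, 0.2]
gripper_width: 0.001
grasp_force: 0.0
goal [528 -48 205] tool shift [ 50.3 -45.8  26.3]
[ 490.1 -104.5  231.3] [ 0.     0.993  0.12  -0.   ] 1.35
```

```bash
python3 shift.py '[[0,25,-23,10,0,0,0],[0,50,-46,20,0,0,0],[0,50,-46,26,0,0,0],[0,50,-46,26,0,0,0]]'
python3 - <<'E'
from h import *
go([528,-48,157])
im={n:ctrl.read_camera(n)[:,:,::-1] for n in("wrist","side","scene")}
i=ctrl.camera_info("wrist");np.save("pics/wi.npy",i,allow_pickle=True)
for n in im: cv2.imwrite(f"pics/{n}1.png",im[n])
c=lambda x,r0,c0:cv2.resize(x[r0:r0+75,c0:c0+75],(288,288),interpolation=cv2.INTER_CUBIC)
cv2.imwrite("pics/v1.png",np.hstack([cv2.resize(im["wrist"],(512,576))[:,:],np.vstack([c(im["scene"],120,205),c(im["side"],120,225)])]))
print(proj("wrist",stand(P,[onboard(.56,182,-100,0),onboard(.56,186,0,12)])), proj("scene",[ctrl.read_state()["ee_pos"]]))
E
```

```text
time: 1.68
ee_pos: [526.8, -47.9, 203.6]
tool_rot: [-0.001, 0.993, 0.122, -0.001]
force: [-0.3, -0.7, -0.7]
gripper_width: 0.0
grasp_force: 0.0
goal [528 -48 157] tool shift [ 1.2  0.5 46.6]
[526.8 -47.9 203.6] [-0.001  0.993  0.122 -0.001] 1.6833
[[251.87324932 210.82184259]
 [ 97.74676565 220.74250868]] [[245.36320986 166.46424454]]
```

View pics/v1.png

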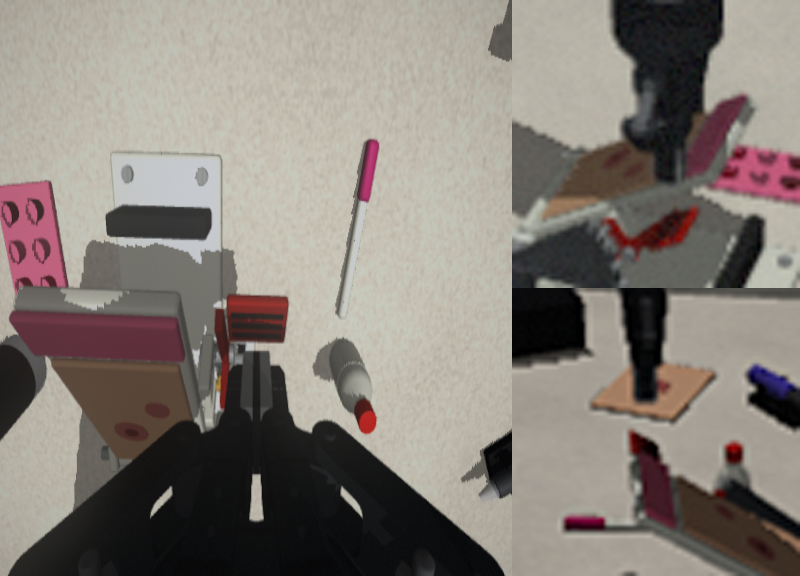

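The wrist view shows the tab at about (257,213) in native pixels, within 3 mm of the prediction. The fingertips are right above it, and nothing else is close.

```bash
python3 shift.py '[[0,2,3,15,0,0,0],[0,2,3,30,0,0,0],[0,2,3,36,0,0,0],[0,2,3,40,0,0,0]]'
python3 shift.py '[[0,0,0,2,0,0,0],[0,0,0,4,0,0,0],[0,0,0,6,0,0,0],[0,0,0,8,0,0,0]]'
```

```text
time: 2.17
ee_pos: [529.2, -53.0, 165.0]
tool_rot: [0.0, 0.993, 0.119, -0.0]
force: [0.5, 0.3, 1.3]
gripper_width: 0.002
grasp_force: 0.0
time: 2.5
ee_pos: [530.1, -52.2, 157.8]
tool_rot: [0.0, 0.993, 0.12, 0.001]
force: [0.9, -0.4, 2.2]
gripper_width: -0.002
grasp_force: 1.0
```

```bash
for k in 1 2 3; do :; done; python3 shift.py '[[0,0,0,2,0,0,0],[0,0,0,4,0,0,0],[0,0,0,6,0,0,0],[0,0,0,6,0,0,0]]'
python3 shift.py '[[0,0,0,2,0,0,0],[0,0,0,4,0,0,0],[0,0,0,6,0,0,0],[0,0,0,6,0,0,0]]'
```

```text
time: 2.83
ee_pos: [529.5, -52.1, 150.8]
tool_rot: [-0.0, 0.993, 0.12, -0.0]
force: [0.6, -0.7, 1.7]
gripper_width: 0.001
grasp_force: 0.6
time: 3.17
ee_pos: [529.4, -52.1, 144.7]
tool_rot: [-0.0, 0.993, 0.12, -0.0]
force: [0.1, 0.0, 0.3]
gripper_width: 0.003
grasp_force: 0.1
```

```bash
python3 - <<'E'
from h import *
im={n:ctrl.read_camera(n)[:,:,::-1] for n in("wrist","side","scene")}
c=lambda x,r0,c0:cv2.resize(x[r0:r0+75,c0:c0+75],(288,288),interpolation=cv2.INTER_CUBIC)
cv2.imwrite("pics/v2.png",np.hstack([cv2.resize(im["wrist"],(512,576))[:,:],np.vstack([c(im["scene"],120,205),c(im["side"],120,225)])]))
E
```

```text
(no output)
```

View pics/v2.png

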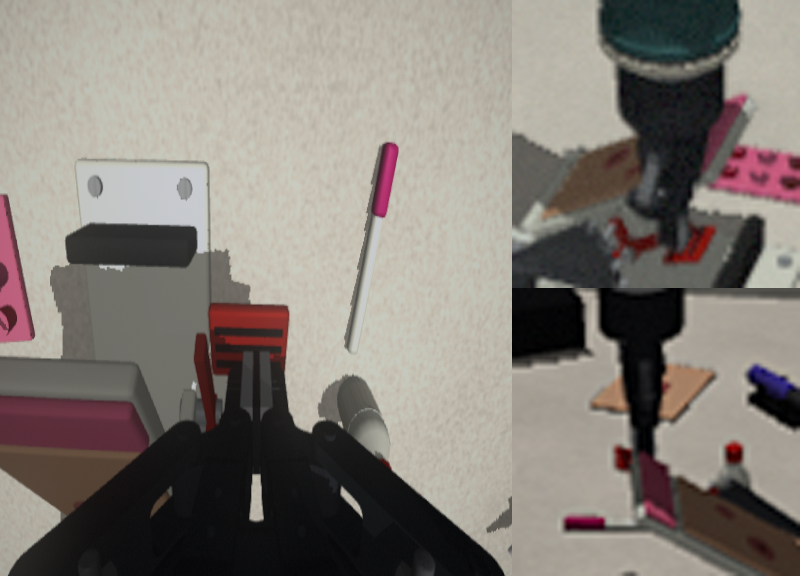

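```bash
python3 - <<'E'
from h import *
np.set_printoptions(precision=1,suppress=True)
im={n:ctrl.read_camera(n)[:,:,::-1] for n in("wrist","scene")}
for n in im:
    h=cv2.cvtColor(np.ascontiguousarray(im[n]),cv2.COLOR_BGR2HSV)
    m=cv2.inRange(h,(0,150,50),(6,255,255))|cv2.inRange(h,(176,150,50),(180,255,255))
    k,l,st,ce=cv2.connectedComponentsWithStats(m)
    for j in range(1,k):
        if st[j,4]>8: print(n,st[j],ce[j])
# tab's far edge: width in wrist rows near the top
i=ctrl.camera_info("wrist");print(ctrl.read_state()["ee_pos"])
for z in(100,110,120,130,140,150):
    a,b=[(lambda o,d:o+d*(z-o[2])/d[2])(*ray("wrist",q,i)) for q in((210,203.5),(288.5,204))]
    print(z,np.linalg.norm(a-b),(a+b)/2,proj("scene",[a,b]).ravel())
E
```

```text
wrist [ 209  203   79   47 1876] [244.7 219.6]
wrist [  0 204  10   7  27] [  5.3 207. ]
wrist [194 223  21  64 568] [203.6 253. ]
wrist [270 237   5   3  10] [271.7 237.6]
wrist [381 306   9   6  21] [384.9 308.2]
scene [232 177  10   8  27] [236.3 181.8]
scene [245 179  13   9  50] [252.2 183.5]
scene [ 343  190   50   40 1595] [367.3 209.5]
scene [201 210   5   7  30] [203.1 213.3]
[529.7 -52.2 145.3]
100 52.03758201826381 [537.2 -46.2 100. ] [252.5 188.3 246.7 199.6]
110 49.27418192101284 [541.  -45.5 110. ] [253.5 186.5 248.  197.2]
120 46.51078182376188 [544.7 -44.8 120. ] [254.5 184.6 249.4 194.8]
130 43.74738172651091 [548.5 -44.1 130. ] [255.5 182.8 250.7 192.4]
140 40.98398162925993 [552.3 -43.4 140. ] [256.6 180.9 252.1 189.9]
150 38.220581532008936 [556.  -42.7 150. ] [257.7 179.  253.5 187.4]
```

The tab is turning with the finger: its far edge is at z≈143 and the fingertip is at 145. It probably hasn't snapped over yet, so I'll keep pressing.

```bash
python3 shift.py '[[0,0,0,2,0,0,0],[0,0,0,4,0,0,0],[0,0,0,5,0,0,0],[0,0,0,5,0,0,0]]'
cat > t.py <<'E'
from h import *
np.set_printoptions(precision=1,suppress=True)
for n in("wrist","scene"):
    im=ctrl.read_camera(n);h=cv2.cvtColor(im,cv2.COLOR_RGB2HSV)
    m=cv2.inRange(h,(0,150,50),(6,255,255))|cv2.inRange(h,(176,150,50),(180,255,255))
    k,l,st,ce=cv2.connectedComponentsWithStats(m)
    for j in range(1,k):
        if st[j,4]>20 and ce[j,0]<300: print(n,st[j],ce[j])
        if n=="wrist" and st[j,4]>1000:
            x,y,w=st[j,:3]
            for z in range(90,151,5):
                a,b=[(lambda o,d:o+d*(z-o[2])/d[2])(*ray(n,q)) for q in((x,y+1),(x+w,y+1))];d=np.linalg.norm(a-b)
                if abs(d-40)<1.5: print("far edge z",z,d,(a+b)/2)
E
python3 t.py
```

```text
time: 3.75
ee_pos: [529.5, -52.1, 139.9]
tool_rot: [-0.0, 0.993, 0.12, -0.0]
force: [0.1, 0.1, -0.2]
gripper_width: 0.001
grasp_force: 0.0
wrist [ 214  171   72   53 2557] [248.5 196. ]
far edge z 115 41.17356571484048 [563.7 -40.7 115. ]
far edge z 120 39.94883642972962 [565.1 -40.5 120. ]
far edge z 125 38.724107144618735 [566.4 -40.2 125. ]
wrist [198 202  16  85 729] [205.4 242.9]
scene [231 177  12   9  35] [236.4 182.7]
scene [248 183  14  12 106] [254.5 188.8]
scene [201 210   5   7  31] [203.  213.4]
```

The tab dropped about 25 mm while the finger moved only 5 mm, and the force is zero. The pawl has snapped out, so I'll lift and go above the strip.

```bash
python3 shift.py '[[0,0,0,-35,0,0,0],[0,0,0,-70,0,0,0],[0,0,0,-75,0,0,0]]'
python3 shift.py '[[0,0,-35,0,0,0,0],[0,0,-70,0,0,0,0],[0,0,-100,0,0,0,0],[0,0,-100,0,0,0,0]]'
python3 t.py
python3 - <<'E'
from h import *
im=ctrl.read_camera("side");cv2.imwrite("pics/side3.png",im[:,:,::-1])
h=cv2.cvtColor(im,cv2.COLOR_RGB2HSV);k,l,st,ce=cv2.connectedComponentsWithStats(cv2.inRange(h,(160,80,40),(175,255,255)))
print([(s.tolist(),c.round(1)) for s,c in zip(st,ce) if s[4]>15])
for a in(.44,.5,.56): print(a,proj("side",stand(P,[onboard(a,186,0,12)])))
go(*[stand(P,[onboard(a,188,0,12)])[0] for a in(.56,.45)])
E
```

```text
time: 4.1
ee_pos: [531.7, -52.0, 220.4]
tool_rot: [0.001, 0.993, 0.12, 0.003]
force: [0.5, -0.3, 0.6]
gripper_width: -0.0
grasp_force: 0.0
time: 4.43
ee_pos: [504.6, 50.7, 215.8]
tool_rot: [-0.001, 0.992, 0.123, 0.0]
force: [1.2, 1.0, 1.1]
gripper_width: -0.002
grasp_force: 0.0
far edge z 140 40.71582875309748 [567.9 -34.6 140. ]
far edge z 145 39.785341751352966 [568.2 -32.2 145. ]
far edge z 150 38.85485474960852 [568.6 -29.9 150. ]
scene [214  46   9  18 121] [217.8  55. ]
scene [231 177  31  18 160] [249.2 186.7]
scene [201 210   5   7  31] [203.  213.4]
[([0, 0, 512, 384, 195823], array([255.6, 191.3])), ([258, 163, 10, 20, 120], array([262.4, 172.3])), ([239, 179, 10, 4, 33], array([243.4, 180.7])), ([113, 235, 21, 13, 207], array([123. , 240.9])), ([252, 235, 34, 18, 425], array([267.5, 243.8]))]
0.44 [[258.88420764 177.39226237]]
0.5 [[260.56527787 174.79005259]]
0.56 [[262.43382836 172.25373154]]
goal [504.4  49.2 170. ] tool shift [-0.5 -4.6 45.4]
goal [515.2  51.8 152.6] tool shift [10.7 -4.5 62.8]
[506.   44.8 215.4] [0.    0.993 0.12  0.   ] 4.5833
```

The board is still at 0.56. I'll compute the arc for pushing it down.

```bash
python3 - <<'E'
from h import *
go(*[stand(P,[onboard(a,184,0,12)])[0] for a in(.56,.48,.4,.3,.2,.1,.05,0)])
E
```

```text
goal [501.1  48.4 167.9] tool shift [-3.9 -4.7 47.5]
goal [509.   50.3 155.6] tool shift [ 4.3 -4.6 59.8]
goal [516.   51.9 142.7] tool shift [11.4 -4.5 72.7]
goal [523.2  53.6 125.8] tool shift [18.8 -4.4 89.6]
goal [528.8  54.9 108.3] tool shift [ 24.5  -4.4 107.1]
goal [532.6  55.8  90.3] tool shift [ 28.5  -4.3 125.1]
goal [533.8  56.1  81.2] tool shift [ 29.7  -4.3 134.2]
goal [534.6  56.3  72. ] tool shift [ 30.6  -4.3 143.4]
[506.   44.8 215.4] [0.    0.993 0.12  0.   ] 4.5833
```

```bash
python3 shift.py '[[0,-4,-4,15,0,0,0],[0,-4,-4,30,0,0,0],[0,-4,-4,38,0,0,0],[0,-2,-4,44,0,0,0],[0,0,-4,50,0,0,0]]'
python3 shift.py '[[0,4,0,5,0,0,0],[0,6,0,10,0,0,0],[0,9,0,16,0,0,0],[0,11,0,22,0,0,0]]'
```

```text
time: 5.0
ee_pos: [506.0, 48.0, 165.5]
tool_rot: [0.0, 0.993, 0.119, 0.001]
force: [1.2, -0.0, 8.2]
gripper_width: -0.0
grasp_force: 3.1
time: 5.33
ee_pos: [517.0, 50.8, 143.7]
tool_rot: [0.0, 0.993, 0.119, 0.001]
force: [1.9, -0.9, 6.5]
gripper_width: -0.001
grasp_force: 3.0
```

```bash
python3 shift.py '[[0,4,0,9,0,0,0],[0,7,0,18,0,0,0],[0,10,0,26,0,0,0],[0,13,0,35,0,0,0]]'
python3 shift.py '[[0,2,0,9,0,0,0],[0,4,0,18,0,0,0],[0,5,0,24,0,0,0],[0,6,0,30,0,0,0]]'
```

```text
time: 5.67
ee_pos: [529.3, 53.7, 108.4]
tool_rot: [0.0, 0.993, 0.119, 0.001]
force: [-1.2, -2.4, 5.4]
gripper_width: -0.002
grasp_force: 2.9
time: 6.0
ee_pos: [534.6, 55.0, 78.0]
tool_rot: [0.0, 0.993, 0.12, -0.0]
force: [-1.2, -4.1, 4.9]
gripper_width: 0.001
grasp_force: 2.7
```

```bash
python3 shift.py '[[0,0,0,2,0,0,0],[0,0,0,4,0,0,0],[0,0,0,5,0,0,0],[0,0,0,5,0,0,0]]'
python3 shift.py '[[0,0,0,1,0,0,0],[0,0,0,2,0,0,0],[0,0,0,2,0,0,0]]'
```

```text
time: 6.33
ee_pos: [534.3, 55.7, 73.4]
tool_rot: [-0.0, 0.993, 0.12, 0.0]
force: [0.6, -0.5, 1.2]
gripper_width: 0.001
grasp_force: 0.4
time: 6.58
ee_pos: [534.4, 55.8, 72.0]
tool_rot: [0.0, 0.993, 0.12, 0.0]
force: [-1.8, -3.5, 12.3]
gripper_width: -0.001
grasp_force: 6.4
```

```bash
python3 shift.py '[[0,0,0,1,0,0,0],[0,0,0,1,0,0,0],[0,0,0,1,0,0,0]]'
```

```text
time: 6.83
ee_pos: [534.4, 55.8, 71.9]
tool_rot: [0.0, 0.993, 0.12, 0.0]
force: [-9.1, -4.6, 33.6]
gripper_width: -0.003
grasp_force: 16.9
```

The force climbs steeply at z = 72 mm, so the board is on its stop. I'll retreat and check.

```bash
python3 shift.py '[[0,0,0,-10,0,0,0],[0,0,0,-45,0,0,0],[0,0,0,-85,0,0,0],[0,0,0,-125,0,0,0],[0,0,0,-160,0,0,0]]'
python3 shift.py '[[0,-20,30,0,0,0,0],[0,-40,60,0,0,0,0],[0,-60,90,0,0,0,0],[0,-80,120,0,0,0,0],[0,-100,150,0,0,0,0]]'
python3 shift.py '[[0,-20,30,0,0,0,0],[0,-40,60,0,0,0,0],[0,-60,90,0,0,0,0],[0,-60,90,0,0,0,0]]'
python3 - <<'E'
from h import *
im={n:ctrl.read_camera(n)[:,:,::-1] for n in("side","scene")}
c=lambda x,r0,c0:cv2.resize(x[r0:r0+120,c0:c0+100],(400,480),interpolation=cv2.INTER_CUBIC)
cv2.imwrite("pics/v3.png",np.hstack([c(im["scene"],135,190),c(im["side"],145,230)]))
for n in("side","scene"):
    h=cv2.cvtColor(np.ascontiguousarray(im[n]),cv2.COLOR_BGR2HSV);k,l,st,ce=cv2.connectedComponentsWithStats(cv2.inRange(h,(160,80,40),(175,255,255)))
    print(n,[(s.tolist(),x.round(1)) for s,x in zip(st,ce) if 15<s[4]<999])
    for a in(0,.03,.06): print(a,proj(n,stand(P,[onboard(a,186,0,12)])))
E
```

```text
time: 7.25
ee_pos: [533.7, 56.4, 232.8]
tool_rot: [-0.0, 0.993, 0.12, 0.0]
force: [0.5, -1.0, 0.2]
gripper_width: 0.0
grasp_force: 0.0
time: 7.67
ee_pos: [471.6, -114.7, 230.4]
tool_rot: [-0.0, 0.993, 0.12, -0.0]
force: [1.8, 0.6, 0.4]
gripper_width: 0.004
grasp_force: 0.0
time: 8.0
ee_pos: [433.0, -221.1, 230.2]
tool_rot: [0.0, 0.993, 0.117, -0.001]
force: [-1.0, -1.3, 0.1]
gripper_width: -0.001
grasp_force: 0.0
side [([239, 179, 10, 4, 32], array([243.4, 180.7])), ([248, 190, 10, 18, 149], array([251.9, 198.3])), ([113, 235, 21, 13, 207], array([123. , 240.9])), ([252, 235, 33, 18, 430], array([267.7, 243.7]))]
0 [[252.57982965 197.41732935]]
0.03 [[252.66821648 196.04810869]]
0.06 [[252.80628484 194.67390875]]
scene [([255, 157, 30, 37, 503], array([268.5, 171.6])), ([386, 163, 18, 12, 150], array([394.5, 168.3])), ([245, 243, 14, 9, 65], array([251.6, 247. ]))]
0 [[266.7903454  181.31841278]]
0.03 [[266.69857013 179.99996766]]
0.06 [[266.55649186 178.66592522]]
```

View pics/v3.png

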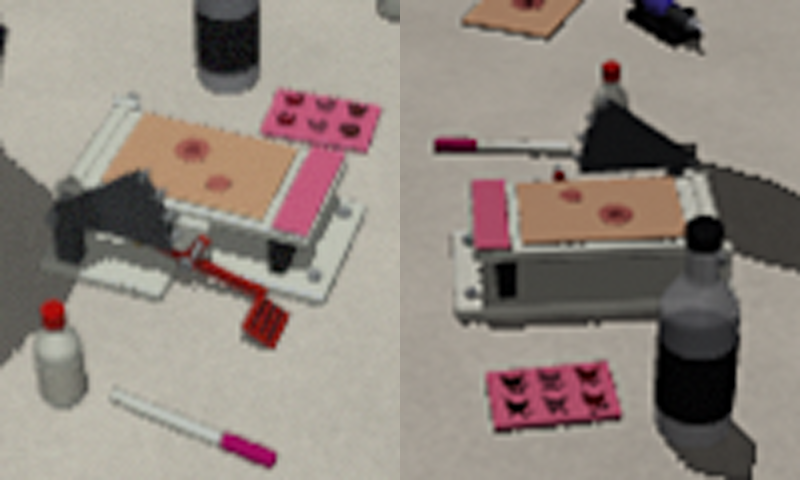

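The picture shows the board flat on the bar, with its strip at (252,198) in the side view, which matches angle 0. The red tab hangs below the board at scene (256,216), so the pawl is out, and the things around it haven't moved.

```bash
python3 -c "
from cell import ctrl
print(ctrl.finish_job())"
```

```text
the job is handed in; nothing more can be done
None
```

The board lies flat on its stand with the pawl snapped out, the things around it look unmoved in the last pictures, the arm is clear, and I handed the job in at about 8 s of the 42 s allowed.

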